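Sweep the cut rhubarb off the board into the tray

ROBOT

A 6-joint arm with a two-finger parallel gripper is mounted at the origin on the work surface. World frame = base frame: x ahead of the robot, y to its left, z up, the work surface at z = 0. Lengths are in m, angles in rad, forces in N, time in s.
With the tool pointing down it reaches from about 0.225 to 0.875 m from the base axis. Payload 3.4 kg.
Tool frame: the origin (TCP) lies at the very end of the fingers, on their centre line; the grasp point (between the pads) lies behind it (r.hold_point_z is the z of the grasp point in the tool frame, in m); z points along the fingers, y is the line along which they close (so a half turn about z gives the same grasp; the last joint's range is limited). The gripper opens to 85 mm and grips with 20 to 120 N. Pads are 22 mm wide; open, the fingers measure 114 mm over their backs; the gripper's body (76 mm by 85 mm) begins 54 mm behind the grasp point. The pads swing forward as they close: fully open they stand 13 mm farther back than shut.
Start: joints at [1.101, 0.276, 1.505, -0, 1.361, -0.121], TCP at [0.197, 0.54, 0.202] pointing down, gripper open.
Joint ranges: [-2.89, 2.89], [-0.75, 2.08], [0.22, 2.7], [-1.18, 4.32], [0.11, 2.71], [-2.7, 2.7]. Speed limits (rad/s): [2.57, 2.57, 3.14, 3.14, 3.14, 3.14].

INTERFACE

Orientations are given as a unit quaternion [w, x, y, z].
In Python, from plant import r gives the robot as it stands.
- The arm moves only by the tool carry_out, never from a script. Its argument "series" is a list of rows, each a list of 7 numbers: the turn, a rotation vector about the tool's x, y, z in rad, then the shift along the tool's x, y, z in m, then the finger opening in m, from 0 to 0.0854. In form: [[rx, ry, rz, x, y, z, grip], ...]. A call has 1 to 12 rows; each row shifts and turns the commanded pose from where the row before left it, along the tool's axes as they then stand; what a row does not reach is not made up. A row lasts 1/12 s, in which the tool goes at most 41.7 mm and 7.16 degrees, less where a joint would pass 70% of its speed; a pose out of reach is approached as far as the arm can. A call with a gripper value outside its range is refused whole. The fingers move at their own pace and stop on an object; the grip force is fixed at half the most. Time passes only in rows, so rows that do not move let the fingers close. It gives the time, the measured TCP pose, the force, the opening and the grip force at its end, in the units of the state.
- r.sense(): the state, without advancing time (a new reading comes with each control period).
- r.read_camera(name): name is "side" or "top"; returns a dict with "image" (420x560x3 uint8, blue, green, red), "depth" (420x560 float32, m along the optical axis (not along the pixel's ray), 0 where there is no reading), "fx", "fy", "cx", "cy" (pixels), "distortion" ([k1, k2, p1, p2, k3] as OpenCV has them; the pictures are not rectified), "eye" and "orientation" of the camera in the world. Camera axes: x right, y down, z forward; pixel columns grow to the right and rows downward; lengths in m; the calibration is good to about 2 mm. A picture is of the moment at which its call begins.
- r.finish_job(): hands the job in; it is judged then, once.
The state is a dict: "clock": time; "joint_positions": joint angles; "qvel": joint speeds; "joint_efforts": joint torques, N m; "tcp_pos": TCP position; "tcp_rot": TCP orientation; "contact_force": force on the tool from outside, world axes, zero at the start; "ft_torque": the same for the moment, N m; "finger_gap": opening from 0.0 (shut) to 1.0 (fully open); "grasp_force": force on a finger pad.
Only numpy, scipy, OpenCV 4.12 (cv2) and the standard library are available. Lean on these libraries where they do the work, as an engineer would, in place of code of your own. Each camera call takes 0.05 s, during which the arm holds its last target. There are 200 camera calls.

TASK

Using the fingertips as a scraper, sweep all four cut pieces of rhubarb across the chopping board and over its edge, so that they drop into the black tray beside it. Only push them along: do not pick up, pinch or squash any piece. Leave the ramekin, the half lemon and the glass bowl where they stand.

Things in the scene. Friction and masses are not known exactly. Their poses are not given: they have to be found in the camera images.
- board: thick pale wooden chopping board, fixed: 300 mm along its x, 280 mm along its y, 60 mm thick (a butcher's block), flat top with no rim at z = 0.060. Origin at the centre of its underside, on the worktop (z = 0). Its x axis points away from the robot, give or take 0.25 rad.
- tray: shallow black open tray, fixed on the worktop along the board's +y or -y side (it changes), axes parallel to the board's. 300 mm along its x, 150 mm along its y, 30 mm high (rim 30 mm below the board's top), walls and floor 4 mm; 2 mm gap to the board. Origin at the centre of its underside, 217 mm from the board's centre along the board's y.
- ramekin: small white round ceramic ramekin, 64 mm across, 40 mm high, empty, loose, standing on the far (+x) part of the board, its centre about 108 mm beyond the board's centre. Origin at the centre of its underside. Stays where it is.
- half_lemon: half a lemon, cut face down, 57 mm across, 37 mm high, loose, on the far (+x) part of the board beside the ramekin (left or right of it). Origin at the centre of its cut face. Stays where it is.
- bowl: small clear glass bowl, 110 mm across the rim, 55 mm high, loose, on the worktop across the board from the tray, its centre 217 mm from the board's centre. Origin at the centre of its underside. Stays where it is.
- piece0: cut piece of red rhubarb stalk, firm, 42 x 22 mm (its x, y) and 16 mm high, about 25 g, loose, lying flat at any yaw on the near and middle part of the board (from 105 mm before to 30 mm beyond the board's centre in the board's x). Origin at the centre of its underside. Slides when pushed.
- piece1: cut piece of red rhubarb stalk, firm, 38 x 22 mm (its x, y) and 16 mm high, about 25 g, loose, lying flat at any yaw on the near and middle part of the board (from 105 mm before to 30 mm beyond the board's centre in the board's x). Origin at the centre of its underside. Slides when pushed.
- piece2: cut piece of red rhubarb stalk, firm, 34 x 24 mm (its x, y) and 16 mm high, about 25 g, loose, lying flat at any yaw on the near and middle part of the board (from 105 mm before to 30 mm beyond the board's centre in the board's x). Origin at the centre of its underside. Slides when pushed.
- piece3: cut piece of red rhubarb stalk, firm, 42 x 20 mm (its x, y) and 16 mm high, about 25 g, loose, lying flat at any yaw on the near and middle part of the board (from 105 mm before to 30 mm beyond the board's centre in the board's x). Origin at the centre of its underside. Slides when pushed.
Not all that is in view belongs to the job. What is shaped like the piece1 but orange is not meant.

How it is judged:
At the end, for the whole second after the job is handed in: All four rhubarb pieces lie at rest in the tray: each origin inside the tray's outline and lower than 50 mm above the worktop, so below the board's top. The ramekin, half lemon and bowl are within 15 mm of where they started (x of piece0 in the frame of tray between -0.148 and 0.148 m and y of piece0 in the frame of tray between -0.075 and 0.075 m and height (world z) of each of piece0, piece1, piece2, piece3 below 0.05 m and linear speed of each of piece0, piece1, piece2, piece3 below 0.02 m/s and x of piece1 in the frame of tray between -0.148 and 0.148 m and y of piece1 in the frame of tray between -0.075 and 0.075 m and x of piece2 in the frame of tray between -0.148 and 0.148 m and y of piece2 in the frame of tray between -0.075 and 0.075 m and x of piece3 in the frame of tray between -0.148 and 0.148 m and y of piece3 in the frame of tray between -0.075 and 0.075 m and distance of each of ramekin, half_lemon, bowl from where it was at the start of the episode below 0.015 m); the robot touches nothing.
It fails at once if a rhubarb piece is lifted (its origin rises 30 mm or more above the board's top) (height (world z) of any of piece0, piece1, piece2, piece3 above 0.09 m).
It fails at once if a rhubarb piece is pinched or squashed (the fingers press it with more than 15 N) (contact force between the fingers and piece0 above 15 N or contact force between the fingers and piece1 above 15 N or contact force between the fingers and piece2 above 15 N or contact force between the fingers and piece3 above 15 N).
It fails at once if the ramekin, the half lemon or the glass bowl is shifted by more than 15 mm or tipped (distance of any of ramekin, half_lemon, bowl from where it was at the start of the episode above 0.015 m or angle between any of ramekin, half_lemon, bowl's own z axis and vertical above 0.35 rad).
It also fails if it takes over 72 s, if anything falls off the work surface, if the arm or the gripper's body presses on something with over 40 N, if the wrist force passes 120 N, or if a joint passes its speed limit or range.

## Working session

There is one attempt and no reset: what is moved stays moved. The work goes in short steps, Python scripts to look and compute and a tool call to move; the robot and the scene stay as the last step left them, time stands still between calls to the robot, and variables do not carry over. Pictures are saved under pics/ and viewed, at most 10 in all, crops included, and the job is handed in when it is done.

Besides the shell and the picture viewer there is one more tool, called after ">>>" by a JSON object that holds its "method" and its "body". carry_out: Moves the arm, as the interface text tells. Its arguments: {"type":"object","properties":{"series":{"type":"array"}},"required":["series"]}

```bash
mkdir -p pics; ls; python3 - <<'E'
from plant import r
import cv2,numpy as np
s=r.sense();print({k:np.round(v,3).tolist() for k,v in s.items()}, r.hold_point_z)
for n in("top","side"):
    c=r.read_camera(n);cv2.imwrite(f"pics/{n}0.png",c["image"]);np.savez(f"{n}0.npz",**c)
    print(n,[ (k,np.round(c[k],4).tolist()) for k in c if k not in("image","depth")])
E
```

```text
pics
{'clock': 0.0, 'joint_positions': [1.101, 0.277, 1.506, -0.0, 1.361, -0.121], 'qvel': [-0.001, -0.001, -0.0, -0.0, -0.001, 0.001], 'joint_efforts': [-0.002, -41.677, -24.58, -0.0, 0.011, -0.0], 'tcp_pos': [0.196, 0.54, 0.202], 'tcp_rot': [-0.0, 0.174, 0.985, -0.001], 'contact_force': [-0.543, 0.246, -1.235], 'ft_torque': [0.002, -0.0, 0.008], 'grasp_force': 0.0, 'finger_gap': 0.999} -0.0187
top [('fx', 449.4128), ('fy', 449.4128), ('cx', 283.9746), ('cy', 209.7377), ('distortion', [-0.1055, 0.0, 0.0, 0.0, 0.0]), ('eye', [0.5036, 0.0099, 0.8204]), ('orientation', [0.0723, -0.6953, 0.7123, -0.0633])]
side [('fx', 500.0162), ('fy', 500.0162), ('cx', 272.8148), ('cy', 202.9279), ('distortion', [-0.0953, 0.0, 0.0, 0.0, 0.0]), ('eye', [0.3248, 0.7896, 0.7728]), ('orientation', [0.0795, -0.189, 0.8903, -0.4065])]
```

View pics/top0.png

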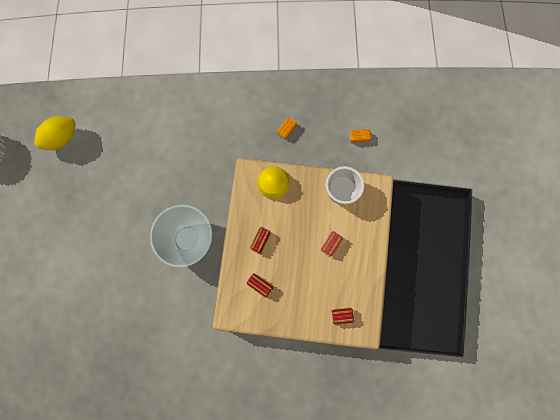

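View pics/side0.png

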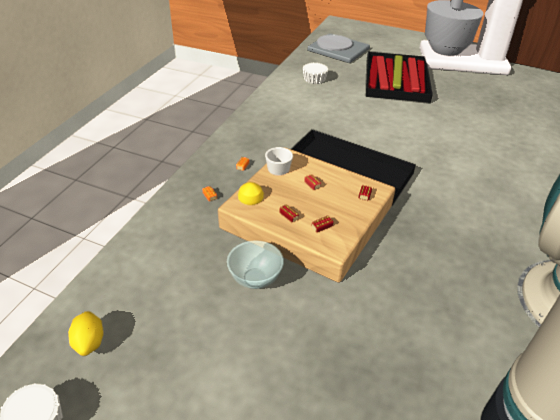

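Top view: the red pieces are at (260,240), (260,285), (332,243) and (343,317). The ramekin is at (345,185), the half lemon at (273,183), the bowl at (181,236), and the tray is on the right (-y). Things that could be mistaken for the pieces are the orange bits at (287,128) and (360,136), which lie off the board, and the red stalks in the far box in the side view at (398,75). I choose the four red ones on the board.

```bash
cat >h.py <<'E'
import cv2,numpy as np
from scipy.spatial.transform import Rotation as R
def ray(c,px,z):
    K=np.array([[c["fx"],0,c["cx"]],[0,c["fy"],c["cy"]],[0,0,1]],float)
    u=cv2.undistortPoints(np.float64(px).reshape(-1,1,2),K,np.float64(c["distortion"])).reshape(-1,2)
    q=np.array(c["orientation"]);M=R.from_quat(q[[1,2,3,0]]).as_matrix()
    d=np.c_[u,np.ones(len(u))]@M.T; e=np.array(c["eye"])
    return e+d*((z-e[2])/d[:,2])[:,None]
def blobs(im,lo,hi,amin=60):
    h=cv2.cvtColor(im,cv2.COLOR_BGR2HSV);m=cv2.inRange(h,lo,hi)
    if lo[0]==0: m|=cv2.inRange(h,(168,lo[1],lo[2]),(180,255,255))
    m=cv2.morphologyEx(m,cv2.MORPH_CLOSE,np.ones((5,5)))
    return [k for k in cv2.findContours(m,0,2)[0] if cv2.contourArea(k)>amin]
def pieces(c):
    out=[]
    for k in blobs(c["image"],(0,90,50),(8,255,255)):
        w=ray(c,k.reshape(-1,2),0.074)[:,:2]; (a,s,t)=cv2.minAreaRect((w*1000).astype(np.float32))
        out.append((k.reshape(-1,2).mean(0),np.array(a)/1000,s,t))
    return out
E
python3 - <<'E'
from h import *
c=dict(np.load("top0.npz"))
P=ray(c,[(237,158),(393,177),(380,348),(214,328)],0.06)[:,:2]
print(P.round(3),[np.linalg.norm(P[i]-P[i-1]).round(3) for i in range(4)])
o=P.mean(0);x=(P[0]+P[1]-P[2]-P[3]);t=np.arctan2(x[1],x[0]);print("board",o,t)
B=np.array([[np.cos(t),np.sin(t)],[-np.sin(t),np.cos(t)]])
for px,a,s,an in pieces(c): print("piece",px.round(),a.round(3),np.round(s),round(an),"board",(B@(a-o)).round(3))
D=c["depth"]
for n,p,z in(("ram",(345,185),.04+.06),("lemon",(273,183),.08),("bowl",(181,236),.055),("tray",(430,265),.03)):
    a=ray(c,[p],z)[0,:2];print(n,a.round(3),"board",(B@(a-o)).round(3))
im=c["image"][150:360,205:480];cv2.imwrite("pics/crop.png",cv2.resize(im,None,fx=2.8,fy=2.8,interpolation=2))
E
```

```text
[[ 0.747  0.099]
 [ 0.705 -0.175]
 [ 0.416 -0.135]
 [ 0.455  0.139]] [np.float64(0.295), np.float64(0.277), np.float64(0.292), np.float64(0.276)]
board [ 0.58058662 -0.01792508] -0.13580199332607248
piece [343. 315.] [ 0.471 -0.073] [24. 33.] 5 board [-0.101 -0.07 ]
piece [260. 285.] [0.524 0.061] [41. 21.] 54 board [-0.067  0.071]
piece [331. 243.] [ 0.59 -0.06] [21. 37.] 56 board [ 0.015 -0.041]
piece [260. 240.] [0.599 0.059] [20. 40.] 63 board [0.008 0.079]
ram [ 0.683 -0.084] board [ 0.11  -0.052]
lemon [0.694 0.035] board [0.106 0.068]
bowl [0.611 0.197] board [0.001 0.217]
tray [ 0.551 -0.237] board [ 0.001 -0.221]
```

View pics/crop.png

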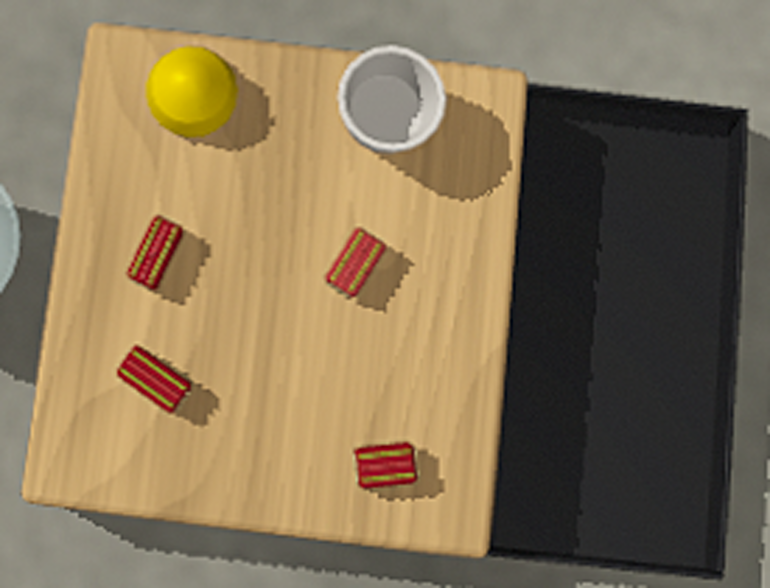

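The crop shows four red pieces on the board, with sizes and positions that match the description. The scene geometry also fits: board 0.295 x 0.277 m, ramekin at bx 0.110, bowl at by 0.217 and tray at by -0.22. I'll turn the tool so that its y lies along board +x, which puts tool x along board +y, and nearly close the fingers.

>>> {"method": "carry_out", "body": {"series": [[0,0,0.1235,0,0,0,0.015],[0,0,0.1235,0,0,0,0.015],[0,0,0.1235,0,0,0,0.015],[0,0,0.1235,0,0,0,0.015],[0,0,0.1235,0,0,0,0.015],[0,0,0.1235,0,0,0,0.015],[0,0,0.1235,0,0,0,0.015],[0,0,0.1235,0,0,0,0.015],[0,0,0.1235,0,0,0,0.015],[0,0,0.1235,0,0,0,0.015],[0,0,0.1235,0,0,0,0.015],[0,0,0,0,0,0,0.015]]}}

```text
clock: 1.1
tcp_pos: [0.1964, 0.5401, 0.2019]
tcp_rot: [0.0, 0.754, 0.657, -0.0]
contact_force: [-0.9, 0.1, 0.1]
finger_gap: 0.174
grasp_force: 0.0
```

>>> {"method": "carry_out", "body": {"series": [[0,0,0,-0.0207,0.0197,0,0.015],[0,0,0,-0.0207,0.0197,0,0.015],[0,0,0,-0.0207,0.0197,0,0.015],[0,0,0,-0.0207,0.0197,0,0.015],[0,0,0,-0.0207,0.0197,0,0.015],[0,0,0,-0.0207,0.0197,0,0.015],[0,0,0,-0.0207,0.0197,0,0.015],[0,0,0,-0.0207,0.0197,0,0.015],[0,0,0,-0.0207,0.0197,0,0.015],[0,0,0,-0.0207,0.0197,0,0.015],[0,0,0,-0.0207,0.0197,0,0.015],[0,0,0,-0.0207,0.0197,0,0.015]]}}

```text
clock: 2.1
tcp_pos: [0.3973, 0.2608, 0.2023]
tcp_rot: [-0.0, 0.752, 0.659, -0.0]
contact_force: [0.9, 0.2, 0.7]
finger_gap: 0.176
grasp_force: 0.0
```

>>> {"method": "carry_out", "body": {"series": [[0,0,0,-0.0207,0.0197,0,0.015],[0,0,0,-0.0207,0.0197,0,0.015],[0,0,0,-0.0207,0.0197,0,0.015],[0,0,0,-0.0207,0.0197,0,0.015],[0,0,0,-0.0207,0.0197,0,0.015],[0,0,0,-0.0207,0.0197,0,0.015],[0,0,0,-0.0207,0.0197,0,0.015],[0,0,0,-0.0207,0.0197,0,0.015],[0,0,0,-0.0207,0.0197,0,0.015],[0,0,0,-0.0207,0.0197,0,0.015],[0,0,0,-0.0207,0.0197,0,0.015],[0,0,0,-0.0207,0.0197,0,0.015]]}}

```text
clock: 3.1
tcp_pos: [0.5978, -0.0174, 0.202]
tcp_rot: [-0.0, 0.753, 0.658, -0.0]
contact_force: [-0.8, 0.1, -0.3]
finger_gap: 0.177
grasp_force: 0.0
```

```bash
cat >>h.py <<'E'
O=np.array([.5806,-.0179]);T=-.1358
B=np.array([[np.cos(T),np.sin(T)],[-np.sin(T),np.cos(T)]])
def st(r):
    s=r.sense();q=np.array(s["tcp_rot"]);M=R.from_quat(q[[1,2,3,0]]).as_matrix()
    p=np.array(s["tcp_pos"]);print("t",round(s["clock"],2),"board xy",(B@(p[:2]-O)).round(4),"z",p[2].round(4),"yaw err",round(np.arctan2(M[1,1],M[0,1])-T,4),"tilt",M[2,:2].round(3),"F",np.round(s["contact_force"],1),"gap",s["finger_gap"])
E
python3 -c "
from h import *
from plant import r
st(r)
c=r.read_camera('side')
cv2.imwrite('pics/s1.png',c['image'][100:300,150:450])
"
```

```text
t 3.1 board xy [0.017  0.0029] z 0.202 yaw err 0.0026 tilt [ 0.    -0.001] F [-0.8  0.1 -0.3] gap 0.17717108753924862
```

>>> {"method": "carry_out", "body": {"series": [[0,0,0,0.005,0,0.02,0.015],[0,0,0,0,0,0.02,0.015],[0,0,0,0,0,0.02,0.015],[0,0,0,0,0,0.02,0.015],[0,0,0,0,0,0.02,0.015],[0,0,0,0,0,0.015,0.015],[0,0,0,0,0,0.01,0.015],[0,0,0,0,0,0.006,0.015],[0,0,0,0,0,0.006,0.015],[0,0,0,0,0,0,0.015]]}}

```text
clock: 3.98
tcp_pos: [0.5977, -0.0111, 0.0647]
tcp_rot: [-0.0, 0.753, 0.658, -0.0]
contact_force: [0.9, -0.3, 0.1]
finger_gap: 0.18
grasp_force: 0.0
```

```bash
python3 -c "
from h import *
from plant import r
st(r)
c=r.read_camera('side')
cv2.imwrite('pics/s1.png',cv2.resize(c['image'][120:300,200:440],None,fx=3,fy=3))
"
```

```text
t 3.98 board xy [0.016  0.0091] z 0.0647 yaw err 0.0001 tilt [ 0.    -0.001] F [ 0.9 -0.3  0.1] gap 0.1798613220862698
```

View pics/s1.png

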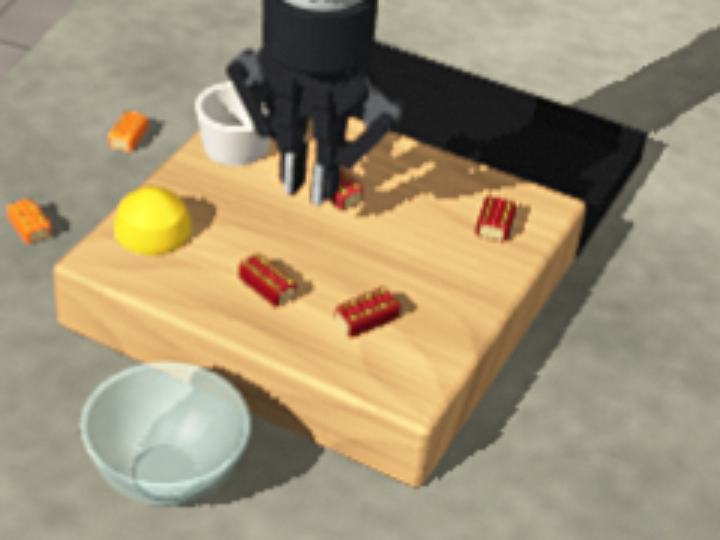

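The fingertips at crop (290,190) and (320,200) sit just above the board, beside piece C at (345,190). I'll check C's position from the side view before pushing.

```bash
python3 -c "
from h import *
from plant import r
c=dict(np.load('side0.npz'))
for p in pieces(c): print(p[0].round(),(B@(p[1]-O)).round(3),np.round(p[2]))
print('tips',[(B@(a-O)).round(3) for a in ray(c,[(200+290/3,120+190/3),(200+320/3,120+200/3)],.065)[:,:2]])
c=r.read_camera('top')
for p in pieces(c): print(p[0].round(),(B@(p[1]-O)).round(3),np.round(p[2]))
"
```

```text
[324. 224.] [-0.072  0.078] [46. 26.]
[289. 214.] [0.005 0.088] [26. 45.]
[365. 192.] [-0.104 -0.063] [24. 43.]
[313. 182.] [ 0.013 -0.031] [29. 44.]
[414.  75.] [-0.001 -0.679] [ 70. 251.]
[378.  73.] [ 0.091 -0.637] [ 77. 240.]
tips [array([ 0.043, -0.019]), array([ 0.018, -0.02 ])]
[343. 315.] [-0.101 -0.07 ] [24. 33.]
[259. 285.] [-0.067  0.071] [42. 21.]
[332. 244.] [ 0.014 -0.042] [20. 38.]
[262. 239.] [0.007 0.078] [18. 40.]
```

```bash
python3 -c "
from h import *
from plant import r
st(r)
c=r.read_camera('side');D=c['depth']
q=np.array(c['orientation']);M=R.from_quat(q[[1,2,3,0]]).as_matrix()
vv,uu=np.mgrid[130:200,270:345]
K=np.array([[c['fx'],0,c['cx']],[0,c['fy'],c['cy']],[0,0,1]])
n=cv2.undistortPoints(np.c_[uu.ravel(),vv.ravel()].astype(float).reshape(-1,1,2),K,np.array(c['distortion'])).reshape(-1,2)
d=D[vv,uu].ravel();P=(np.c_[n,np.ones(len(n))]*d[:,None])@M.T+c['eye']
b=(P[:,:2]-O)@B.T
m=(d>0)&(abs(b[:,0]-.016)<.06)&(abs(b[:,1]-.009)<.025)
for lo in np.arange(.06,.14,.006):
    k=m&(P[:,2]>=lo)&(P[:,2]<lo+.006)
    if k.any(): print(lo.round(3),k.sum(),b[k].min(0).round(3),b[k].max(0).round(3))
"
```

```text
t 4.08 board xy [0.0168 0.0091] z 0.0659 yaw err -0.0002 tilt [0.    0.001] F [ 0.1 -0.4  0.2] gap 0.17510019689823342
0.06 365 [-0.043 -0.016] [0.076 0.034]
0.096 19 [ 0.003 -0.003] [0.03  0.021]
0.102 43 [-0.005 -0.002] [0.038 0.021]
0.108 38 [-0.005 -0.001] [0.039 0.021]
0.114 47 [-0.005  0.   ] [0.038 0.022]
0.12 39 [-0.005 -0.002] [0.037 0.022]
0.126 36 [-0.006 -0.002] [0.036 0.022]
0.132 30 [-0.008  0.003] [0.045 0.022]
0.138 59 [-0.02  -0.002] [0.054 0.024]
```

Depth shows the fingertips are really at z ≈ 0.097, about 30 mm above the reported TCP, and their footprint in plan is right. I'll lower in small steps and measure again.

>>> {"method": "carry_out", "body": {"series": [[0,0,0,0,0,0.006,0.015],[0,0,0,0,0,0.006,0.015],[0,0,0,0,0,0.006,0.015],[0,0,0,0,0,0,0.015]]}}

```text
clock: 4.47
tcp_pos: [0.5968, -0.011, 0.0459]
tcp_rot: [-0.001, 0.754, 0.657, -0.001]
contact_force: [-0.7, 0.7, -0.7]
finger_gap: 0.172
grasp_force: 0.0
```

```bash
cat >>h.py <<'E'
def tip(r):
    st(r);s=r.sense();p=B@(np.array(s["tcp_pos"])[:2]-O)
    c=r.read_camera('side');D=c['depth']
    q=np.array(c['orientation']);M=R.from_quat(q[[1,2,3,0]]).as_matrix()
    vv,uu=np.mgrid[60:300,150:450]
    K=np.array([[c['fx'],0,c['cx']],[0,c['fy'],c['cy']],[0,0,1]])
    n=cv2.undistortPoints(np.c_[uu.ravel(),vv.ravel()].astype(float).reshape(-1,1,2),K,np.array(c['distortion'])).reshape(-1,2)
    d=D[vv,uu].ravel();P=(np.c_[n,np.ones(len(n))]*d[:,None])@M.T+c['eye']
    b=(P[:,:2]-O)@B.T-p
    m=(d>0)&(abs(b[:,0])<.03)&(abs(b[:,1])<.016)&(P[:,2]>.063)
    print("tip z",np.sort(P[m,2])[:12].round(4)); 
    print("x,y span rel. tcp",b[m&(P[:,2]<.125)].min(0).round(3),b[m&(P[:,2]<.125)].max(0).round(3))
    return c
E
python3 -c "
from h import *
from plant import r
c=tip(r)
cv2.imwrite('pics/s2.png',cv2.resize(c['image'][120:300,200:440],None,fx=3,fy=3))"
```

```text
t 4.47 board xy [0.0151 0.009 ] z 0.0459 yaw err -0.0007 tilt [ 0.    -0.003] F [-0.7  0.7 -0.7] gap 0.1723977881728193
tip z [0.063  0.063  0.0631 0.0632 0.0635 0.0646 0.0745 0.0755 0.0758 0.0758
 0.0763 0.0768]
x,y span rel. tcp [-0.03  -0.014] [0.03  0.015]
```

View pics/s2.png

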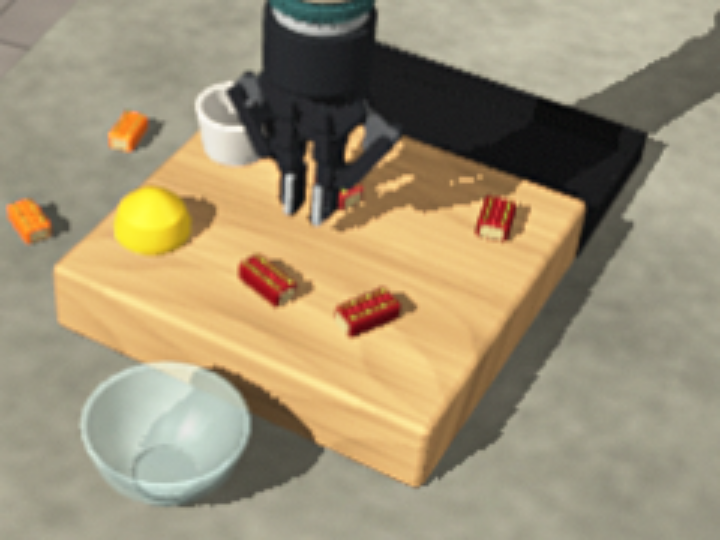

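The fingertips are at z ≈ 0.075 with TCP at 0.046, so the offset is 29 mm. I'll go down another 10 mm and start sweeping C.

>>> {"method": "carry_out", "body": {"series": [[0,0,0,0,0,0.005,0.015],[0,0,0,0,0,0.005,0.015],[0,0,0,-0.004,0,0,0.015],[0,0,0,-0.008,0,0,0.015],[0,0,0,-0.008,0,0,0.015],[0,0,0,-0.008,0,0,0.015],[0,0,0,-0.008,0,0,0.015],[0,0,0,-0.008,0,0,0.015],[0,0,0,-0.008,0,0,0.015],[0,0,0,-0.008,0,0,0.015]]}}

```text
clock: 5.35
tcp_pos: [0.5899, -0.0716, 0.0376]
tcp_rot: [0.0, 0.754, 0.657, 0.0]
contact_force: [0.3, 0.7, -0.5]
finger_gap: 0.175
grasp_force: 0.2
```

```bash
python3 -c "
from h import *
from plant import r
c=tip(r)
c2=r.read_camera('top')
for p in pieces(c2): print(p[0].round(),(B@(p[1]-O)).round(3),np.round(p[2]))
a=cv2.resize(c['image'][120:260,230:400],None,fx=2.3,fy=2.3);b=cv2.resize(c2['image'][150:290,230:400],None,fx=2.3,fy=2.3)
cv2.imwrite('pics/s3.png',np.hstack([a,b]))"
```

```text
t 5.35 board xy [ 0.0164 -0.0519] z 0.0376 yaw err -0.0011 tilt [0. 0.] F [ 0.3  0.7 -0.5] gap 0.1754733486005708
tip z [0.063  0.0631 0.0631 0.0632 0.0632 0.0632 0.0633 0.0634 0.0636 0.0642
 0.0642 0.0663]
x,y span rel. tcp [-0.03  -0.015] [0.03  0.015]
[343. 315.] [-0.101 -0.07 ] [24. 33.]
[260. 285.] [-0.067  0.071] [41. 21.]
[260. 240.] [0.008 0.079] [20. 40.]
```

View pics/s3.png

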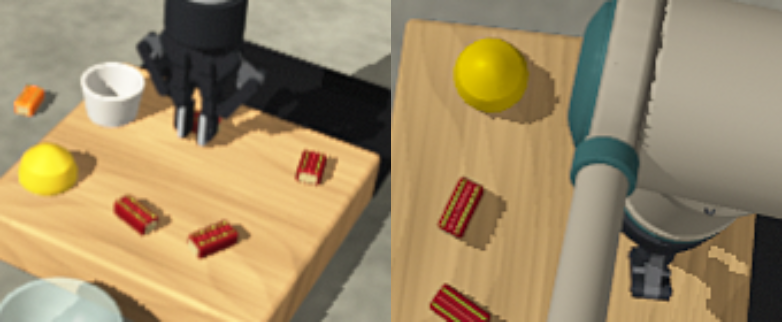

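C (between the fingers at (195,120), left half) is being pushed squarely. I'll continue over the edge, then lift.

>>> {"method": "carry_out", "body": {"series": [[0,0,0,-0.009,0,0,0.015],[0,0,0,-0.009,0,0,0.015],[0,0,0,-0.009,0,0,0.015],[0,0,0,-0.009,0,0,0.015],[0,0,0,-0.009,0,0,0.015],[0,0,0,-0.009,0,0,0.015],[0,0,0,-0.009,0,0,0.015],[0,0,0,-0.009,0,0,0.015],[0,0,0,-0.009,0,0,0.015],[0,0,0,-0.009,0,0,0.015],[0,0,0,-0.009,0,0,0.015],[0,0,0,-0.009,0,0,0.015]]}}

```text
clock: 6.45
tcp_pos: [0.575, -0.1785, 0.0374]
tcp_rot: [-0.0, 0.754, 0.657, 0.0]
contact_force: [-1.1, 0.3, -0.1]
finger_gap: 0.178
grasp_force: 0.0
```

>>> {"method": "carry_out", "body": {"series": [[0,0,0,0,0,-0.03,0.015],[0,0,0,0,0,-0.03,0.015],[0,0,0,0,0,-0.03,0.015],[0,0,0,0,0,0,0.015]]}}

```text
clock: 6.78
tcp_pos: [0.5791, -0.1799, 0.1338]
tcp_rot: [0.005, 0.754, 0.657, 0.003]
contact_force: [1.3, 0.3, 0.2]
finger_gap: 0.176
grasp_force: 0.0
```

```bash
python3 -c "
from h import *
from plant import r
c=tip(r)
c2=r.read_camera('top')
for p in pieces(c2): print(p[0].round(),(B@(p[1]-O)).round(3),np.round(p[2]))
a=c['image'][100:300,200:440];b=c2['image'][150:350,210:480]
cv2.imwrite('pics/s4.png',cv2.resize(np.hstack([a,b]),None,fx=1.55,fy=1.55))"
```

```text
t 6.78 board xy [ 0.0205 -0.1607] z 0.1338 yaw err -0.0008 tilt [-0.003  0.012] F [1.3 0.3 0.2] gap 0.1764337039262762
tip z [0.1613 0.1628 0.1639 0.1644 0.1648 0.165  0.1653 0.1656 0.1659 0.1659
 0.166  0.1662]Traceback (most recent call last):
  File "<string>", line 4, in <module>
    c=tip(r)
  File "h.py", line 36, in tip
    print("x,y span rel. tcp",b[m&(P[:,2]<.125)].min(0).round(3),b[m&(P[:,2]<.125)].max(0).round(3))
                              ~~~~~~~~~~~~~~~~~~~~~~^^^
    return umr_minimum(a, axis, None, out, keepdims, initial, where)
ValueError: zero-size array to reduction operation minimum which has no identity
```

>>> {"method": "carry_out", "body": {"series": [[0,0,0,0.0235,-0.0007,0,0.015],[0,0,0,0.0235,-0.0007,0,0.015],[0,0,0,0.0235,-0.0007,0,0.015],[0,0,0,0.0235,-0.0007,0,0.015],[0,0,0,0.0235,-0.0007,0,0.015],[0,0,0,0.0235,-0.0007,0,0.015],[0,0,0,0.0235,-0.0007,0,0.015],[0,0,0,0.0235,-0.0007,0,0.015],[0,0,0,0.0235,-0.0007,0,0.015],[0,0,0,0.0235,-0.0007,0,0.015],[0,0,0,0.0235,-0.0007,0,0.015],[0,0,0,0.0235,-0.0007,0,0.015]]}}

```text
clock: 7.83
tcp_pos: [0.6044, 0.1038, 0.126]
tcp_rot: [-0.001, 0.754, 0.657, -0.001]
contact_force: [0.3, -0.1, -0.2]
finger_gap: 0.176
grasp_force: 0.0
```

```bash
sed -i 's/^    print("x,y span.*$//' h.py; python3 -c "
from h import *
from plant import r
c=tip(r)
c2=r.read_camera('top')
for p in pieces(c2): print(p[0].round(),(B@(p[1]-O)).round(3),np.round(p[2]))
a=c['image'][100:300,200:440];b=c2['image'][150:350,210:480]
cv2.imwrite('pics/s4.png',cv2.resize(np.hstack([a,b]),None,fx=1.55,fy=1.55))"
```

```text
t 7.83 board xy [0.0071 0.1238] z 0.126 yaw err -0.0006 tilt [-0.    -0.002] F [ 0.3 -0.1 -0.2] gap 0.17634173421678093
tip z [0.063  0.0631 0.0631 0.0631 0.0632 0.0633 0.0636 0.0641 0.0642 0.0644
 0.0654 0.1547]
[343. 315.] [-0.101 -0.07 ] [24. 33.]
[260. 285.] [-0.067  0.071] [41. 21.]
[405. 255.] [ 0.013 -0.165] [19. 36.]
[260. 240.] [0.008 0.079] [20. 40.]
```

View pics/s4.png

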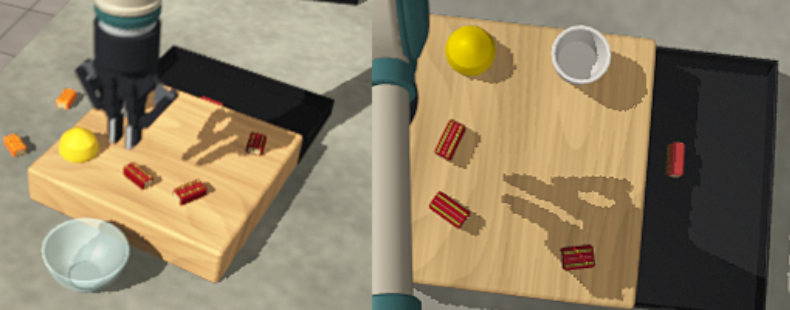

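C is in the tray at (676,160) and nothing else has moved. Next is D: lower, then sweep.

>>> {"method": "carry_out", "body": {"series": [[0,0,0,0,0.001,0.02,0.015],[0,0,0,0,0,0.025,0.015],[0,0,0,0,0,0.025,0.015],[0,0,0,0,0,0.013,0.015],[0,0,0,0,0,0.006,0.015],[0,0,0,-0.004,0,0,0.015],[0,0,0,-0.008,0,0,0.015],[0,0,0,-0.008,0,0,0.015],[0,0,0,-0.008,0,0,0.015],[0,0,0,-0.008,0,0,0.015],[0,0,0,-0.008,0,0,0.015],[0,0,0,-0.008,0,0,0.015]]}}

```text
clock: 8.93
tcp_pos: [0.5993, 0.0502, 0.0391]
tcp_rot: [0.0, 0.754, 0.657, 0.0]
contact_force: [-0.6, 0.3, 1.3]
finger_gap: 0.173
grasp_force: 0.1
```

```bash
python3 -c "
from h import *
from plant import r
c=tip(r)
for p in pieces(c): print(p[0].round(),(B@(p[1]-O)).round(3),np.round(p[2]))
"
```

```text
t 8.93 board xy [0.0093 0.07  ] z 0.0391 yaw err -0.0011 tilt [0.    0.001] F [-0.6  0.3  1.3] gap 0.1726430990486952
tip z [0.0632 0.0633 0.0633 0.0633 0.0633 0.0634 0.0635 0.0635 0.0638 0.0644
 0.0659 0.0659]
[324. 224.] [-0.072  0.078] [46. 26.]
[365. 192.] [-0.104 -0.063] [25. 44.]
[414.  75.] [-0.001 -0.679] [ 70. 251.]
[378.  74.] [ 0.091 -0.637] [ 77. 240.]
```

>>> {"method": "carry_out", "body": {"series": [[0,0,0,-0.009,0,0.002,0.015],[0,0,0,-0.0095,0,0,0.015],[0,0,0,-0.0095,0,0,0.015],[0,0,0,-0.0095,0,0,0.015],[0,0,0,-0.0095,0,0,0.015],[0,0,0,-0.0095,0,0,0.015],[0,0,0,-0.0095,0,0,0.015],[0,0,0,-0.0095,0,0,0.015],[0,0,0,-0.0095,0,0,0.015],[0,0,0,-0.0095,0,0,0.015],[0,0,0,-0.0095,0,0,0.015],[0,0,0,-0.0095,0,0,0.015]]}}

```text
clock: 9.98
tcp_pos: [0.5836, -0.0621, 0.0364]
tcp_rot: [0.0, 0.754, 0.657, 0.0]
contact_force: [0.3, 0.5, 0.1]
finger_gap: 0.176
grasp_force: 0.1
```

>>> {"method": "carry_out", "body": {"series": [[0,0,0,-0.0095,0,0,0.015],[0,0,0,-0.0095,0,0,0.015],[0,0,0,-0.0095,0,0,0.015],[0,0,0,-0.0095,0,0,0.015],[0,0,0,-0.0095,0,0,0.015],[0,0,0,-0.0095,0,0,0.015],[0,0,0,-0.0095,0,0,0.015],[0,0,0,-0.0095,0,0,0.015],[0,0,0,-0.0095,0,0,0.015],[0,0,0,-0.0095,0,0,0.015],[0,0,0,-0.0095,0,0,0.015],[0,0,0,-0.0095,0,0,0.015]]}}

```text
clock: 10.98
tcp_pos: [0.568, -0.1751, 0.0364]
tcp_rot: [-0.0, 0.754, 0.657, 0.0]
contact_force: [0.3, -0.4, 0.5]
finger_gap: 0.174
grasp_force: 0.0
```

>>> {"method": "carry_out", "body": {"series": [[0,0,0,0,0,0,0.015],[0,0,0,0,0,-0.03,0.015],[0,0,0,0,0,-0.03,0.015],[0,0,0,0,0,-0.03,0.015],[0,0,0,0,0,0,0.015]]}}

```text
clock: 11.4
tcp_pos: [0.5722, -0.1756, 0.1327]
tcp_rot: [0.005, 0.754, 0.657, 0.003]
contact_force: [1.3, -0.7, -0.4]
finger_gap: 0.175
grasp_force: 0.0
```

```bash
python3 -c "
from h import *
from plant import r
st(r)
for n in('side','top'):
  for p in pieces(r.read_camera(n)): print(n,p[0].round(),(B@(p[1]-O)).round(3),np.round(p[2]))
"
```

```text
t 11.4 board xy [ 0.013  -0.1574] z 0.1327 yaw err -0.0005 tilt [-0.003  0.012] F [ 1.3 -0.7 -0.4] gap 0.1753451459642385
side [324. 224.] [-0.072  0.078] [46. 26.]
side [365. 192.] [-0.104 -0.063] [24. 43.]
side [414.  75.] [-0.002 -0.679] [ 70. 251.]
side [378.  73.] [ 0.091 -0.637] [ 77. 240.]
top [343. 315.] [-0.101 -0.07 ] [24. 33.]
top [259. 285.] [-0.067  0.071] [41. 21.]
top [402. 256.] [ 0.007 -0.156] [39. 46.]
```

D went over too (a merged blob in the tray at (402,256)). Next is A.

>>> {"method": "carry_out", "body": {"series": [[0,0,0,0.0164,-0.0138,0,0.015],[0,0,0,0.0164,-0.0138,0,0.015],[0,0,0,0.0164,-0.0138,0,0.015],[0,0,0,0.0164,-0.0138,0,0.015],[0,0,0,0.0164,-0.0138,0,0.015],[0,0,0,0.0164,-0.0138,0,0.015],[0,0,0,0.0164,-0.0138,0,0.015],[0,0,0,0.0164,-0.0138,0,0.015],[0,0,0,0,0,0,0.015]]}}

```text
clock: 12.25
tcp_pos: [0.472, -0.0256, 0.1246]
tcp_rot: [-0.003, 0.753, 0.658, -0.001]
contact_force: [0.0, -0.4, -0.7]
finger_gap: 0.176
grasp_force: 0.0
```

```bash
python3 -c "
from h import *
from plant import r
st(r)
"
```

```text
t 12.25 board xy [-0.1065 -0.0224] z 0.1246 yaw err 0.0015 tilt [ 0.002 -0.007] F [ 0.  -0.4 -0.7] gap 0.17634986735065666
```

>>> {"method": "carry_out", "body": {"series": [[0,0,0,0,0,0.02,0.015],[0,0,0,0,0,0.025,0.015],[0,0,0,0,0,0.025,0.015],[0,0,0,0,0,0.013,0.015],[0,0,0,0,0,0.006,0.015],[0,0,0,0,0,0,0.015]]}}

```text
clock: 12.75
tcp_pos: [0.475, -0.029, 0.0353]
tcp_rot: [-0.002, 0.754, 0.657, -0.001]
contact_force: [0.2, 0.5, 0.6]
finger_gap: 0.176
grasp_force: 0.0
```

```bash
python3 -c "
from h import *
from plant import r
tip(r)
for n in('side','top'):
  for p in pieces(r.read_camera(n)): print(n,p[0].round(),(B@(p[1]-O)).round(3),np.round(p[2]))
"
```

```text
t 12.75 board xy [-0.1031 -0.0253] z 0.0353 yaw err -0.0008 tilt [ 0.    -0.005] F [0.2 0.5 0.6] gap 0.17576955408451944
tip z [0.0631 0.0631 0.0633 0.0634 0.0634 0.0635 0.0636 0.065  0.0651 0.0653
 0.0655 0.0658]
side [324. 224.] [-0.072  0.078] [46. 27.]
side [414.  75.] [-0.001 -0.679] [ 70. 251.]
top [259. 285.] [-0.066  0.072] [39. 21.]
top [400. 257.] [ 0.007 -0.156] [39. 46.]
```

>>> {"method": "carry_out", "body": {"series": [[0,0,0,-0.005,0,0,0.015],[0,0,0,-0.008,0,0,0.015],[0,0,0,-0.008,0,0,0.015],[0,0,0,-0.008,0,0,0.015],[0,0,0,-0.009,0,0,0.015],[0,0,0,-0.009,0,0,0.015],[0,0,0,-0.009,0,0,0.015],[0,0,0,-0.009,0,0,0.015],[0,0,0,-0.009,0,0,0.015],[0,0,0,-0.009,0,0,0.015]]}}

```text
clock: 13.73
tcp_pos: [0.4652, -0.1123, 0.0374]
tcp_rot: [-0.0, 0.754, 0.657, 0.0]
contact_force: [0.2, -0.4, 0.0]
finger_gap: 0.18
grasp_force: 0.2
```

>>> {"method": "carry_out", "body": {"series": [[0,0,0,-0.009,0,0,0.015],[0,0,0,-0.009,0,0,0.015],[0,0,0,-0.009,0,0,0.015],[0,0,0,-0.009,0,0,0.015],[0,0,0,-0.009,0,0,0.015],[0,0,0,-0.009,0,0,0.015],[0,0,0,0,0,0,0.015],[0,0,0,0,0,-0.03,0.015],[0,0,0,0,0,-0.03,0.015],[0,0,0,0,0,-0.03,0.015],[0,0,0,0,0,0,0.015],[0,0,0,0,0,0,0.015]]}}

```text
clock: 14.73
tcp_pos: [0.4593, -0.1653, 0.1291]
tcp_rot: [0.002, 0.754, 0.657, 0.001]
contact_force: [-0.5, 0.3, 0.1]
finger_gap: 0.176
grasp_force: 0.0
```

```bash
python3 -c "
from h import *
from plant import r
st(r)
for n in('side','top'):
  for p in pieces(r.read_camera(n)): print(n,p[0].round(),(B@(p[1]-O)).round(3),np.round(p[2]))
"
```

```text
t 14.73 board xy [-0.1002 -0.1625] z 0.1291 yaw err -0.0005 tilt [-0.001  0.004] F [-0.5  0.3  0.1] gap 0.1757685609878716
side [324. 224.] [-0.072  0.078] [46. 26.]
side [419.  80.] [-0.021 -0.68 ] [ 32. 233.]
side [376.  72.] [ 0.104 -0.632] [ 41. 240.]
top [400. 313.] [-0.086 -0.166] [23. 31.]
top [260. 285.] [-0.067  0.071] [41. 21.]
top [400. 257.] [ 0.007 -0.156] [39. 46.]
```

A is in the tray. Now B, with a slight sideways drift so it lands between the others.

>>> {"method": "carry_out", "body": {"series": [[0,0,0,0.0233,0.0029,0,0.015],[0,0,0,0.0233,0.0029,0,0.015],[0,0,0,0.0233,0.0029,0,0.015],[0,0,0,0.0233,0.0029,0,0.015],[0,0,0,0.0233,0.0029,0,0.015],[0,0,0,0.0233,0.0029,0,0.015],[0,0,0,0.0233,0.0029,0,0.015],[0,0,0,0.0233,0.0029,0,0.015],[0,0,0,0.0233,0.0029,0,0.015],[0,0,0,0.0233,0.0029,0,0.015],[0,0,0,0.0233,0.0029,0,0.015],[0,0,0,0.0233,0.0029,0,0.015]]}}

```text
clock: 15.83
tcp_pos: [0.5293, 0.1086, 0.1254]
tcp_rot: [-0.001, 0.754, 0.657, -0.002]
contact_force: [-0.0, -0.2, 0.8]
finger_gap: 0.176
grasp_force: 0.0
```

>>> {"method": "carry_out", "body": {"series": [[0,0,0,0,0,0,0.015],[0,0,0,0,0,0,0.015]]}}

```text
clock: 16.0
tcp_pos: [0.5294, 0.1083, 0.1256]
tcp_rot: [-0.001, 0.753, 0.658, -0.001]
contact_force: [0.3, 0.5, -0.5]
finger_gap: 0.173
grasp_force: 0.0
```

```bash
python3 -c "
from h import *
from plant import r
st(r)
"
```

```text
t 16.0 board xy [-0.0678  0.1181] z 0.1256 yaw err 0.0018 tilt [-0.001 -0.004] F [ 0.3  0.5 -0.5] gap 0.17250378562003338
```

>>> {"method": "carry_out", "body": {"series": [[0,0,0,0.003,0,0.02,0.015],[0,0,0,0,0,0.025,0.015],[0,0,0,0,0,0.025,0.015],[0,0,0,0,0,0.013,0.015],[0,0,0,0,0,0.006,0.015],[0,0,0,-0.004,0,0,0.015],[0,0,0,-0.008,0,0,0.015],[0,0,0,-0.008,0,0,0.015],[0,0,0,-0.008,0,0,0.015],[0,0,0,-0.008,0,0,0.015],[0,0,0,-0.008,0,0,0.015],[0,0,0,-0.008,0,0,0.015]]}}

```text
clock: 17.0
tcp_pos: [0.524, 0.0579, 0.039]
tcp_rot: [0.0, 0.754, 0.657, 0.0]
contact_force: [0.3, 0.0, -0.4]
finger_gap: 0.174
grasp_force: 0.1
```

```bash
python3 -c "
from h import *
from plant import r
st(r)
for n in('side','top'):
  for p in pieces(r.read_camera(n)): print(n,p[0].round(),(B@(p[1]-O)).round(3),np.round(p[2]))
"
```

```text
t 17.0 board xy [-0.0663  0.0674] z 0.039 yaw err -0.0011 tilt [0.    0.001] F [ 0.3  0.  -0.4] gap 0.17381236290712754
side [414.  75.] [-0.001 -0.679] [ 70. 251.]
side [378.  75.] [ 0.091 -0.637] [ 77. 240.]
top [401. 313.] [-0.087 -0.165] [23. 33.]
top [400. 256.] [ 0.007 -0.156] [39. 46.]
```

>>> {"method": "carry_out", "body": {"series": [[0,0,0,-0.009,0.0007,0.002,0.015],[0,0,0,-0.0095,0.0007,0,0.015],[0,0,0,-0.0095,0.0007,0,0.015],[0,0,0,-0.0095,0.0007,0,0.015],[0,0,0,-0.0095,0.0007,0,0.015],[0,0,0,-0.0095,0.0007,0,0.015],[0,0,0,-0.0095,0.0007,0,0.015],[0,0,0,-0.0095,0.0007,0,0.015],[0,0,0,-0.0095,0.0007,0,0.015],[0,0,0,-0.0095,0.0007,0,0.015],[0,0,0,-0.0095,0.0007,0,0.015],[0,0,0,-0.0095,0.0007,0,0.015]]}}

```text
clock: 18.1
tcp_pos: [0.5166, -0.0557, 0.0364]
tcp_rot: [-0.0, 0.754, 0.657, 0.0]
contact_force: [0.5, 0.5, -0.2]
finger_gap: 0.176
grasp_force: 0.1
```

>>> {"method": "carry_out", "body": {"series": [[0,0,0,-0.0095,0.0007,0,0.015],[0,0,0,-0.0095,0.0007,0,0.015],[0,0,0,-0.0095,0.0007,0,0.015],[0,0,0,-0.0095,0.0007,0,0.015],[0,0,0,-0.0095,0.0007,0,0.015],[0,0,0,-0.0095,0.0007,0,0.015],[0,0,0,-0.0095,0,0,0.015],[0,0,0,-0.0095,0,0,0.015],[0,0,0,-0.0095,0,0,0.015],[0,0,0,-0.0095,0,0,0.015],[0,0,0,-0.0095,0,0,0.015],[0,0,0,-0.0095,0,0,0.015]]}}

```text
clock: 19.1
tcp_pos: [0.5052, -0.1691, 0.0364]
tcp_rot: [-0.0, 0.754, 0.657, 0.0]
contact_force: [-0.9, 0.2, 0.7]
finger_gap: 0.181
grasp_force: 0.0
```

>>> {"method": "carry_out", "body": {"series": [[0,0,0,0,0,0,0.015],[0,0,0,0,0,-0.03,0.015],[0,0,0,0,0,-0.03,0.015],[0,0,0,0,0,-0.03,0.015],[0,0,0,0.025,-0.01,-0.02,0.015],[0,0,0,0.025,-0.01,-0.01,0.015],[0,0,0,0.025,-0.01,0,0.015],[0,0,0,0.025,-0.01,0,0.015],[0,0,0,0.025,-0.01,0,0.015],[0,0,0,0.025,-0.01,0,0.015],[0,0,0,0,0,0,0.015],[0,0,0,0,0,0,0.015]]}}

```text
clock: 20.1
tcp_pos: [0.4659, -0.0103, 0.1566]
tcp_rot: [0.0, 0.753, 0.658, 0.0]
contact_force: [-0.1, -0.8, 0.6]
finger_gap: 0.177
grasp_force: 0.0
```

```bash
python3 -c "
from h import *
from plant import r
st(r)
c=r.read_camera('side');c2=r.read_camera('top')
for p in pieces(c2): print(p[0].round(),(B@(p[1]-O)).round(3),np.round(p[2]))
D=c2['depth'];D0=np.load('top0.npz')['depth']
h=D0-D; print('tray height above floor max (mm)',[(int(x),int(y),round(float(h[y-12:y+13,x-12:x+13].max()),3)) for x,y in[(401,256),(401,290),(401,313)]])
a=c['image'][100:300,200:440];b=c2['image'][150:350,210:480]
cv2.imwrite('pics/s5.png',cv2.resize(np.hstack([a,b]),None,fx=1.55,fy=1.55))"
```

```text
t 20.1 board xy [-0.1147 -0.008 ] z 0.1566 yaw err 0.0021 tilt [0. 0.] F [-0.1 -0.8  0.6] gap 0.17711348994931483
[399. 295.] [-0.06  -0.158] [15. 39.]
[400. 257.] [ 0.007 -0.156] [39. 46.]
tray height above floor max (mm) [(401, 256, 0.815), (401, 290, 0.803), (401, 313, 0.792)]
```

View pics/s5.png

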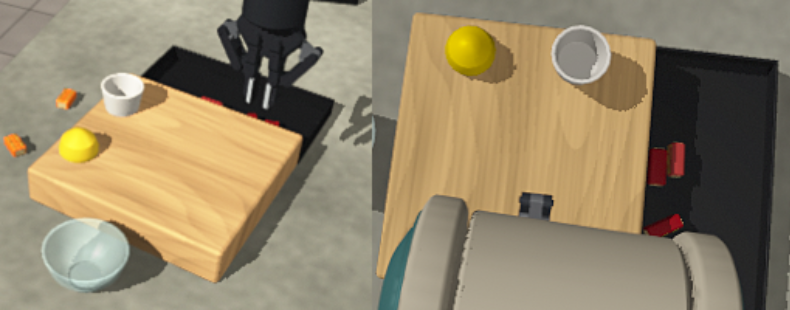

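The board is clear. C and D are in the tray at (658,165) and (676,158) and B is at (665,225), but the arm hides A. I'll move the arm aside and check heights.

>>> {"method": "carry_out", "body": {"series": [[0,0,0,0.025,0,-0.01,0.015],[0,0,0,0.025,0,0,0.015],[0,0,0,0.025,0,0,0.015],[0,0,0,0.025,0,0,0.015],[0,0,0,0.025,0,0,0.015],[0,0,0,0.025,0,0,0.015],[0,0,0,0.025,0,0,0.015],[0,0,0,0.025,0,0,0.015],[0,0,0,0.025,0,0,0.015],[0,0,0,0,0,0,0.015],[0,0,0,0,0,0,0.015],[0,0,0,0,0,0,0.015]]}}

```text
clock: 21.2
tcp_pos: [0.4973, 0.2103, 0.166]
tcp_rot: [0.0, 0.754, 0.657, -0.001]
contact_force: [0.1, -0.7, 0.0]
finger_gap: 0.177
grasp_force: 0.0
```

```bash
python3 -c "
from h import *
from plant import r
st(r)
c2=r.read_camera('top')
D=c2['depth']
for k in blobs(c2['image'],(0,90,50),(8,255,255)):
    m=np.zeros(D.shape,np.uint8);cv2.drawContours(m,[k],-1,1,-1);d=D[(m>0)&(D>0)]
    z=c2['eye'][2]-np.percentile(d,[5,50]);w=ray(c2,[k.reshape(-1,2).mean(0)],z[1]);print((B@(w[0,:2]-O)).round(3),'top z',z.round(3),cv2.contourArea(k))
b=c2['image'][150:360,210:480]
cv2.imwrite('pics/s6.png',cv2.resize(b,None,fx=2.5,fy=2.5))"
```

```text
t 21.2 board xy [-0.1135  0.2148] z 0.166 yaw err -0.0014 tilt [-0.001 -0.001] F [ 0.1 -0.7  0. ] gap 0.17733061939726724
[-0.072 -0.169] top z [0.047 0.044] 464.5
[ 0.011 -0.167] top z [0.033 0.026] 471.5
```

View pics/s6.png

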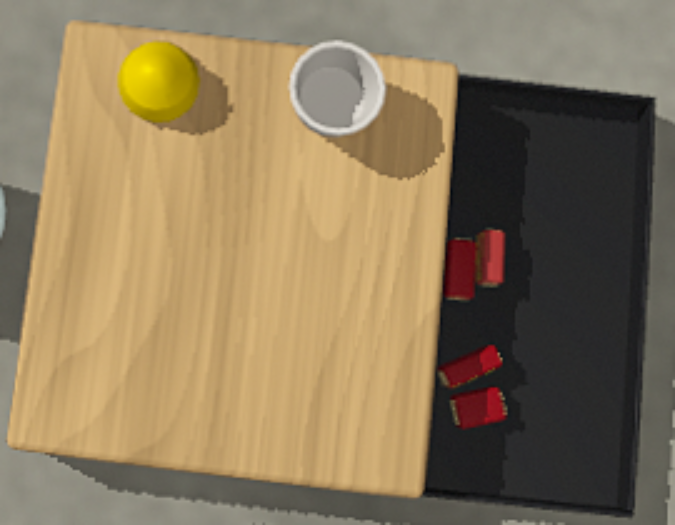

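All four pieces lie in the tray, at (461,268), (490,257), (470,366) and (478,407). Their tops are at or below about 0.047 m. The ramekin (337,88) and lemon (158,82) have not moved, and neither has the bowl at the left edge.

```bash
python3 -c "
from plant import r
print(r.finish_job())"
```

```text
the job is handed in; nothing more can be done
None
```

I swept all four rhubarb pieces into the tray without moving the ramekin, half lemon or bowl, and handed the job in at about 21 s; no verdict was returned.

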